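Find the socket that fits the press-foot nut and hold it there

TASK

I want to undo the big nut on the tin-press foot, but the three sockets look the same from outside: try them on the nut until you find the one that goes fully down over it. Finish holding that socket by its square adapter, upright and fully home on the nut, and do not let go, so that I can put the bar on; the program ends while holding it. The other sockets must stand upright on the bench at the end, and leave the empty tin, the wax block and the matchbox alone.

Things in the scene. Friction and masses are not known exactly. Their poses are not given: they have to be found in the camera images.
- socket_1: one of three dark steel hexagon sockets, all alike outside: round body 44 mm in diameter, 48 mm high, standing mouth down, with a bright square adapter 20 x 20 mm, 34 mm tall, fixed in its top (82 mm in all): grip that across two flats. About 0.3 kg. Origin: centre of the underside (the mouth); z up; x and y square to the adapter's flats. Bore: see socket_2 and socket_3.
- socket_2: second of the three sockets; outside, origin and axes as socket_1. In each socket a hexagonal bore opens downwards, 26 mm deep, two of its six flats square to x, flaring out by 1.5 mm on every side over the lowest 3 mm.
- socket_3: third of the three sockets; outside, origin and axes as socket_1. Across flats the three bores measure 22.0, 25.5 and 33.0 mm; which socket has which cannot be seen from outside and is not told here: it has to be tried on the nut.
- press_foot: grey foot of a tin press, fixed to the bench: plate 100 x 90 x 12 mm with corner screw heads up to 17 mm, round boss, washer 48 mm in diameter whose top is 31 mm above the bench; on it a fixed steel hex nut, 30 mm across flats, 31 to 49 mm up (top 4 mm a cone, 30 to 25 mm wide), on a 20 mm stud ending 53 mm up. Origin: centre of the underside, on the nut's axis; z up; two nut flats square to x.
- nut_seat (a point): on the nut's axis at the washer's top, 31 mm up, axes as press_foot: where the mouth (origin) of the fitting socket ends. Socket and nut hexagons agree when their x axes differ by a multiple of 60 degrees; beyond about 10 degrees off, even the right socket stays on top. A bore too small stops 12 mm or more above this point.
- empty_tin: bystander: empty ribbed tin, 68 mm in diameter, 76 mm tall; origin at the centre of its underside.
- wax: bystander: pale wax block, 44 x 72 x 28 mm; origin at the centre of its underside.
- matches: bystander: matchbox, 36 x 53 x 15 mm; origin at the centre of its underside.
Not all that is in view belongs to the job. Leave any purple or red look-alike of the socket_3 alone.

How it is judged (in metres and radians):
At the end, for the whole second after the job is handed in: One socket is fully home on the nut (its mouth within 4 mm of the washer, within 3 mm of the nut's axis, upright within 0.06 rad, still) with the fingers gripping it (contact over 2 N); the other two stand upright (within 0.1 rad) on the bench top, at rest (((z of socket_1 in the frame of nut_seat between -0.003 and 0.004 m and horizontal distance between socket_1 and nut_seat below 0.003 m and angle between socket_1's own z axis and vertical below 0.06 rad and contact force between the fingers and socket_1 above 2 N and linear speed of socket_1 below 0.01 m/s and height (world z) of socket_2 between -0.006 and 0.006 m and angle between each of socket_2, socket_3's own z axis and vertical below 0.1 rad and linear speed of each of socket_2, socket_3 below 0.02 m/s and height (world z) of socket_3 between -0.006 and 0.006 m) or (z of socket_2 in the frame of nut_seat between -0.003 and 0.004 m and horizontal distance between socket_2 and nut_seat below 0.003 m and angle between socket_2's own z axis and vertical below 0.06 rad and contact force between the fingers and socket_2 above 2 N and linear speed of socket_2 below 0.01 m/s and height (world z) of socket_1 between -0.006 and 0.006 m and angle between each of socket_1, socket_3's own z axis and vertical below 0.1 rad and linear speed of each of socket_1, socket_3 below 0.02 m/s and height (world z) of socket_3 between -0.006 and 0.006 m) or (z of socket_3 in the frame of nut_seat between -0.003 and 0.004 m and horizontal distance between socket_3 and nut_seat below 0.003 m and angle between socket_3's own z axis and vertical below 0.06 rad and contact force between the fingers and socket_3 above 2 N and linear speed of socket_3 below 0.01 m/s and height (world z) of socket_1 between -0.006 and 0.006 m and angle between each of socket_1, socket_2's own z axis and vertical below 0.1 rad and linear speed of each of socket_1, socket_2 below 0.02 m/s and height (world z) of socket_2 between -0.006 and 0.006 m))); the arm keeps its last pose, push and grip.
It fails at once if the empty tin is pushed over 20 mm away or tipped (distance of empty_tin from where it was at the start of the episode above 0.02 m or angle between empty_tin's own z axis and vertical above 0.3 rad).
It fails at once if the wax block is pushed over 20 mm away or tipped (distance of wax from where it was at the start of the episode above 0.02 m or angle between wax's own z axis and vertical above 0.3 rad).
It fails at once if the matchbox is pushed over 20 mm away or tipped (distance of matches from where it was at the start of the episode above 0.02 m or angle between matches's own z axis and vertical above 0.3 rad).
It also fails if it takes over 64 s, if anything falls off the work surface, if the arm or the gripper's body presses on something with over 40 N, if the wrist force passes 120 N, or if a joint passes its speed limit or range.

ROBOT

A 7-joint arm with a two-finger parallel gripper is mounted at the origin on a cart in front of the work surface, level with it; the furniture and walls round the work are solid. World frame = base frame: x ahead of the robot, y to its left, z up, the work surface at z = 0. Lengths are in m, angles in degrees, forces in N, time in s.
With the tool pointing down it reaches from about 0.425 to 0.875 m from the base axis. Payload 4.7 kg.
Tool frame: the origin (TCP) lies between the finger pads; the fingertips stand 8 mm ahead of it and the grasp point (between the pads) lies 11 mm behind it (env.tip_extent is the distance from the TCP to the fingertips, in m); z points along the fingers, y is the line along which they close (so a half turn about z gives the same grasp; the last joint's range is limited). The gripper opens to 87 mm and grips with 3 to 60 N. Pads are 19 mm wide; open, the fingers measure 117 mm over their backs; the gripper's body (75 mm by 190 mm) begins 51 mm behind the grasp point.
Start: joints at [73.631, 18.392, -4.016, 83.108, 1.295, 78.541, -3.26], TCP at [0.192, -0.621, 0.231] pointing down, gripper open.
Joint ranges: [-163.93, 163.93], [-17.29, 119.83], [-79.2, 71.16], [3.27, 140.29], [-89.18, 269.18], [5.43, 117.66], [-154.24, 154.24]. Speed limits (degrees/s): [147.25, 147.25, 180, 180, 180, 180, 180].

INTERFACE

Orientations are given as [roll, pitch, yaw] about the fixed x, y, z axes, in that order (R = Rz(yaw) Ry(pitch) Rx(roll)).
In Python, from cell import sensors, vision, workorder, env gives the robot as it stands.
- The arm moves only by the tool drive_tool, never from a script. Its argument "moves" is a list of rows, each an object of numbers: "x", "y", "z": the shift along the tool's x, y, z in mm; "rx", "ry", "rz": the turn, a rotation vector about the tool's x, y, z in rad; "fingers": the closure, from -1 (fully open) to 1 (shut). In form: [{"x": .., "y": .., "z": .., "rx": .., "ry": .., "rz": .., "fingers": ..}, ...]. A call has 1 to 20 rows; each row is the pose to reach, as a shift and turn from the pose commanded when the call began, along the tool's axes at that moment; what a row does not reach only later rows make up. A row lasts 1/8 s, in which the tool goes at most 62.5 mm and 10.7 degrees, less where a joint would pass 70% of its speed; a pose out of reach is approached as far as the arm can. A call with a gripper value outside its range is refused whole. The fingers move at their own pace and stop on an object; "force" is the grip in N (left out, the last holds). Time passes only in rows, so rows that repeat a pose let the fingers close. It gives the time, the measured TCP pose, the force, the opening and the grip force at its end, in the units of the state.
- sensors.get_obs(): the state, without advancing time (a new reading comes with each control period).
- vision.read_camera(name): name is "side" or "top" or "wrist"; returns a dict with "image" (420x560x3 uint8, red, green, blue), "fx", "fy", "cx", "cy" (pixels), "R" (3x3) and "t" (3): a world point X has camera coordinates R X + t. Camera axes: x right, y down, z forward; pixel columns grow to the right and rows downward; lengths in m; the calibration is good to about 2 mm. A picture is of the moment at which its call begins. There is no depth.
- workorder.sign_off(): hands the job in; it is judged then, once.
The state is a dict: "time_s": time; "qpos": joint angles; "joint_velocities": joint speeds; "effort": joint torques, N m; "tool_pos": TCP position; "tool_rot": TCP orientation; "force": force on the tool from outside, world axes, zero at the start; "wrist_torque": the same for the moment, N m; "grip_width": finger opening in m; "grasp_force": force on a finger pad.
Only numpy, scipy, OpenCV 4.12 (cv2) and the standard library are available. Lean on these libraries where they do the work, as an engineer would, in place of code of your own. Each camera call takes 0.05 s, during which the arm holds its last target. There are 200 camera calls.

## Working session

There is one attempt and no reset: what is moved stays moved. The work goes in short steps, Python scripts to look and compute and a tool call to move; the robot and the scene stay as the last step left them, time stands still between calls to the robot, and variables do not carry over. Pictures are saved under pics/ and viewed, at most 10 in all, crops included, and the job is handed in when it is done.

Besides the shell and the picture viewer there is one more tool, called after ">>>" as name(argument=value, ...), one argument or row to a line, values as JSON. drive_tool: Moves the arm, as the interface text tells. Its arguments: {"type":"object","properties":{"moves":{"type":"array"},"force":{"type":"number"}},"required":["moves"]}

```bash
mkdir -p pics; ls
cat > h.py <<'E'
import numpy as np,cv2
from cell import sensors,vision,workorder,env
def cam(n,f=None):
    c=vision.read_camera(n)
    if f: cv2.imwrite('pics/'+f,c['image'][:,:,::-1])
    return c
def ray(c,u,v,z):
    d=np.array([(u-c['cx'])/c['fx'],(v-c['cy'])/c['fy'],1]);R=np.array(c['R']);t=np.array(c['t'])
    o=-R.T@t; w=R.T@d; return o+w*(z-o[2])/w[2]
def proj(c,X):
    p=np.array(c['R'])@np.array(X)+np.array(c['t']);return c['fx']*p[0]/p[2]+c['cx'],c['fy']*p[1]/p[2]+c['cy']
E
python3 - <<'E'
from h import *
for n in('top','side'):
    c=cam(n,n+'0.png');print(n,c['fx'],c['cx'],c['cy'],-np.array(c['R']).T@c['t'],np.array(c['R']).round(3).tolist())
print(sensors.get_obs())
E
```

```text
pics
top 391.48145680400216 276.54456395352827 207.64178689171317 [ 0.38459684 -0.21534029  1.04477074] [[0.028, -0.999, -0.02], [-0.983, -0.024, -0.182], [0.182, 0.025, -0.983]]
side 499.50847391745475 288.0565322083444 213.37561654041195 [0.38476263 0.75020897 0.56131289] [[-0.983, -0.184, -0.003], [-0.081, 0.444, -0.893], [0.166, -0.877, -0.451]]
{'time_s': 0.1, 'qpos': array([73.63044059, 18.43697627, -4.01537328, 83.16897861,  1.2953847 ,
       78.54054064, -3.25949815]), 'joint_velocities': array([-0.0625139 , -0.10586343,  0.00889136, -0.16628021, -0.15512942,
        0.10127353, -0.05046905]), 'effort': array([ 3.18075136e-04, -4.92568374e+01, -4.05514799e-01, -3.13401175e+01,
       -6.41794642e-02,  3.93938483e-02,  5.87557770e-05]), 'tool_pos': array([ 0.19177058, -0.62055511,  0.22953698]), 'tool_rot': array([-1.79898759e+02,  5.89417829e-03,  1.71796114e+01]), 'force': array([ 0.66432106, -0.1417455 ,  0.27798883]), 'wrist_torque': array([-0.01653369, -0.00972546,  0.00295166]), 'grasp_force': 0.0, 'grip_width': 0.0874144600106086}
```

View pics/top0.png

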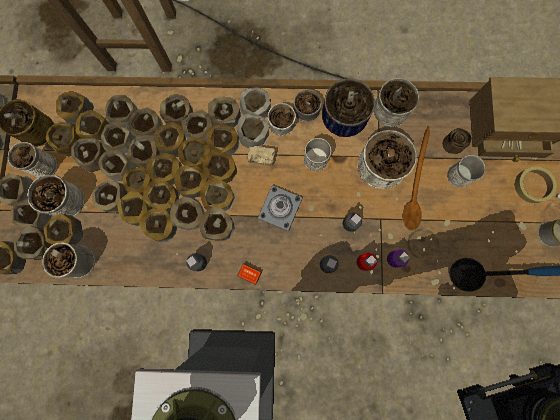

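View pics/side0.png

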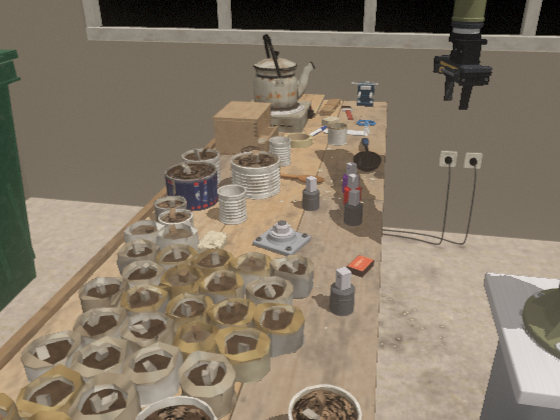

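Run:
```python
from h import *
a=cv2.imread('pics/top0.png');s=cv2.imread('pics/side0.png')
def cr(im,u,v,w=24,k=8):
    o=cv2.resize(im[v-w:v+w,u-w:u+w],None,fx=(256/(2*w)),fy=256/(2*w),interpolation=cv2.INTER_CUBIC)
    for i in range(0,2*w,8):
        p=int(i*256/(2*w));cv2.putText(o,str(u-w+i),(p,8),0,.28,(0,255,255));cv2.putText(o,str(v-w+i),(0,p+4),0,.28,(0,255,255));cv2.line(o,(p,0),(p,256),(90,90,90) ,1) if 0 else None
    return o
t=np.hstack([cr(a,353,218),cr(a,197,261),cr(a,328,264)])
b=np.hstack([cr(a,279,206),cr(s,282,236,32),cr(s,343,290,32)])
cv2.imwrite('pics/m.png',np.vstack([t,b]))
```

```text
(no output)
```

View pics/m.png

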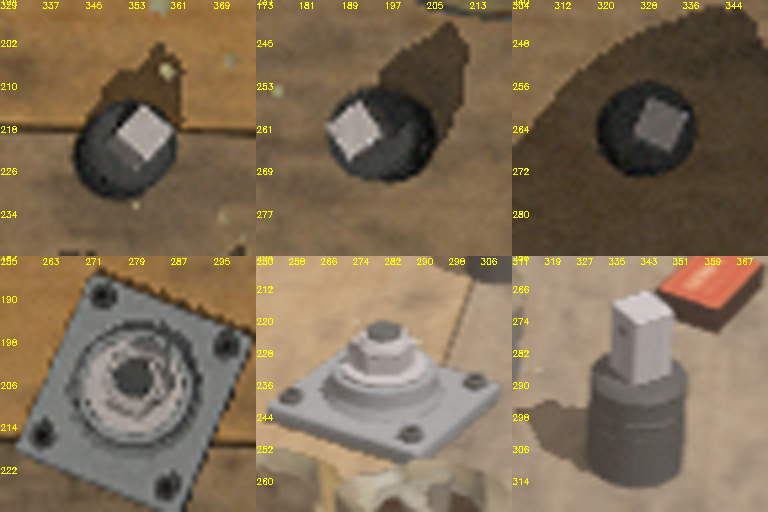

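```bash
cat > m.py <<'E'
from h import *
def rect(c,u,v,w,z,mask_fn,k=8):
    im=c['image'];u0,v0=u-w,v-w
    o=cv2.resize(im[v0:v+w,u0:u+w],None,fx=k,fy=k,interpolation=cv2.INTER_CUBIC)
    hsv=cv2.cvtColor(o,cv2.COLOR_RGB2HSV);m=mask_fn(hsv).astype(np.uint8)
    n,l,st,_=cv2.connectedComponentsWithStats(m);
    cy=cx=w*k
    best=max(range(1,n),key=lambda i:st[i,4])
    ct=max(cv2.findContours((l==best).astype(np.uint8),0,1)[0],key=cv2.contourArea).reshape(-1,2)
    P=np.array([ray(c,(p[0]+.5)/k-.5+u0,(p[1]+.5)/k-.5+v0,z)[:2] for p in ct])
    return cv2.minAreaRect((P*1000).astype(np.float32)), P
if __name__=='__main__':
    c=cam('top')
    for n,u,v,w,th in(('A',356,217,9,120),('B',192,260,9,120),('C',331,263,9,80)):
        r,_=rect(c,u,v,w,.082,lambda h:(h[...,2]>th)&(h[...,1]<70))
        b,_=rect(c,u,v,18,.0,lambda h:(h[...,2]<85)&(h[...,1]<95))
        print(n,r,b)
    r,_=rect(c,279,206,24,.012,lambda h:(h[...,1]<75));print('plate',r)
    print([ray(c,p,q,.012).round(4)[:2].tolist() for p,q in((272,184.5),(301,199),(289,231.5),(258,219))])
    r,_=rect(c,279,206,14,.031,lambda h:(h[...,1]<60)&(h[...,2]>140));print('washer',r)
    for n,u,v,z in(('tin',318,148,.076),('wax',262,155,.028),('match',249,272,.015),('red',369,261,.05)):print(n,ray(c,u,v,z).round(3))
E
python3 m.py
```

```text
A ((540.28125, -387.8095703125), (19.504159927368164, 19.91392707824707), 48.54640579223633) ((543.9032592773438, -391.9637145996094), (45.492767333984375, 55.668357849121094), 45.78349304199219)
B ((424.63018798828125, 15.659595489501953), (20.477584838867188, 20.046159744262695), 38.548072814941406) ((428.26715087890625, 16.751237869262695), (51.332401275634766, 64.41948699951172), 6.566086292266846)
C ((429.57318115234375, -327.6424255371094), (19.764257431030273, 19.56148338317871), 66.1503677368164) ((432.6988220214844, -330.24725341796875), (50.0964469909668, 51.17585754394531), 3.5162839889526367)
plate ((576.0870971679688, -197.25155639648438), (91.81644439697266, 101.9916763305664), 68.6975326538086)
[[0.6391, -0.1747], [0.6008, -0.254], [0.512, -0.2237], [0.5435, -0.1402]]
washer ((575.7833862304688, -196.48526000976562), (48.566463470458984, 47.51301574707031), 68.43270111083984)
tin [ 0.723 -0.293  0.076]
wax [ 0.717 -0.146  0.028]
match [ 0.403 -0.122  0.015]
red [ 0.438 -0.426  0.05 ]
```

Candidates: dark sockets A (353,218), B (197,261) and C (328,264) in the top view. Look-alikes to leave alone are red (369,261) and purple (398,258), plus the dark pan at (468,272). The close crop confirms A, B and C are dark with bright 20 mm adapters, and the foot is at (279,206). Measured sizes match the description, so I start with A.

```bash
cat > g.py <<'E'
import sys
from h import *
from scipy.spatial.transform import Rotation as Ro
def delta(x,y,z,psi):
    o=sensors.get_obs();R=Ro.from_euler('xyz',o['tool_rot'],degrees=True)
    T=Ro.from_euler('xyz',[180,0,psi],degrees=True)
    d=R.inv().apply(np.array([x,y,z])-o['tool_pos'])*1000
    return d.round(1).tolist(),(R.inv()*T).as_rotvec().round(4).tolist()
if __name__=='__main__':
    print(*delta(*map(float,sys.argv[1:])))
E
python3 g.py .5403 -.3878 .13 48.5
```

```text
[401.7, -119.4, 99.9] [-0.0015, -0.0003, -0.5466]
```

>>> drive_tool(
  moves=[
    {"x": 60,"y": -18,"z": 0,"rz": -0.1,"fingers": -0.2},
    {"x": 115,"y": -34,"z": 0,"rz": -0.2,"fingers": -0.2},
    {"x": 172,"y": -51,"z": 0,"rz": -0.3,"fingers": -0.2},
    {"x": 230,"y": -68,"z": 10,"rz": -0.4,"fingers": -0.2},
    {"x": 287,"y": -85,"z": 25,"rz": -0.5,"fingers": -0.2},
    {"x": 344,"y": -102,"z": 50,"rz": -0.5466,"fingers": -0.2},
    {"x": 402,"y": -119,"z": 75,"rz": -0.5466,"fingers": -0.2},
    {"x": 402,"y": -119,"z": 100,"rz": -0.5466,"fingers": -0.2},
    {"x": 402,"y": -119,"z": 100,"rz": -0.5466,"fingers": -0.2},
    {"x": 402,"y": -119,"z": 100,"rz": -0.5466,"fingers": -0.2},
  ],
)

```text
invalid input at $.moves[0]: expected keys x, y, z, rx, ry, rz, fingers
```

```bash
python3 g.py .5403 -.3878 .06 48.5
python3 - <<'E'
from h import *
c=cam('wrist','w1.png');o=sensors.get_obs();print(o['tool_pos'],o['tool_rot'],o['grip_width'],o['qpos'],proj(c,[.5403,-.3878,.082]))
E
```

```text
[401.7, -119.3, 169.9] [-0.0015, -0.0003, -0.5466]
[ 0.19182033 -0.62072752  0.2299092 ] [-1.79936210e+02  5.04346382e-03  1.71795800e+01] 0.08674658999657477 [73.63098449 18.42092641 -4.01517623 83.14726256  1.29536648 78.54081653
 -3.25831077] (np.float64(95.95867467176657), np.float64(-387.9479801488602))
```

View pics/w1.png

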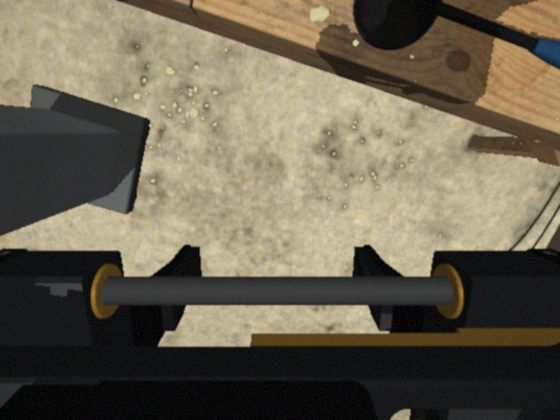

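The move was refused because each row needs every key. This wrist picture only shows the start pose: fingers at about (180,290) and (375,290), with the pan at the upper right.

>>> drive_tool(
  moves=[
    {"x": 60,"y": -18,"z": 0,"rx": 0,"ry": 0,"rz": -0.1,"fingers": -0.2},
    {"x": 115,"y": -34,"z": 0,"rx": 0,"ry": 0,"rz": -0.2,"fingers": -0.2},
    {"x": 172,"y": -51,"z": 0,"rx": 0,"ry": 0,"rz": -0.3,"fingers": -0.2},
    {"x": 230,"y": -68,"z": 10,"rx": 0,"ry": 0,"rz": -0.4,"fingers": -0.2},
    {"x": 287,"y": -85,"z": 25,"rx": 0,"ry": 0,"rz": -0.5,"fingers": -0.2},
    {"x": 344,"y": -102,"z": 50,"rx": 0,"ry": 0,"rz": -0.5466,"fingers": -0.2},
    {"x": 402,"y": -119,"z": 75,"rx": 0,"ry": 0,"rz": -0.5466,"fingers": -0.2},
    {"x": 402,"y": -119,"z": 100,"rx": 0,"ry": 0,"rz": -0.5466,"fingers": -0.2},
    {"x": 402,"y": -119,"z": 100,"rx": 0,"ry": 0,"rz": -0.5466,"fingers": -0.2},
    {"x": 402,"y": -119,"z": 100,"rx": 0,"ry": 0,"rz": -0.5466,"fingers": -0.2},
  ],
)

```text
time_s: 1.45
tool_pos: [0.5402, -0.3902, 0.1315]
tool_rot: [179.9, 0.0, 48.4]
force: [-0.1, 0.1, 0.6]
grip_width: 0.0522
grasp_force: 0.0
```

```bash
python3 g.py .5403 -.3878 .06 48.5
python3 - <<'E'
from h import *
c=cam('wrist','w2.png');o=sensors.get_obs();print(o['tool_pos'],o['tool_rot'],o['grip_width'],o['qpos'],proj(c,[.5403,-.3878,.082]))
E
```

```text
[2.0, -1.6, 71.5] [0.001, 0.0009, -0.0021]
[ 0.54037986 -0.39054658  0.13208031] [1.79873840e+02 4.01914509e-02 4.83547082e+01] 0.05248614417252822 [ 48.0296215   24.89216165 -18.98647694  87.00537291   8.48042657
  69.39503459 -13.93635617] (np.float64(274.87361276403374), np.float64(233.93600675576107))
```

View pics/w2.png

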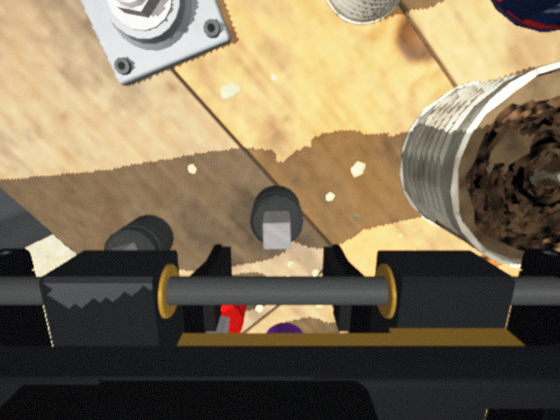

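Run:
```python
from h import *
t=cam('top');s=cam('side')
for z in(.06,.07,.08,.09,.1,.11,.12,.13,.14):
    print(z,ray(t,389,156,z)[:2].round(3),ray(s,256,160,z)[:2].round(3), ray(t,360,156,z)[:2].round(3))
```

```text
0.06 [ 0.711 -0.479] [ 0.719 -0.537] [ 0.709 -0.404]
0.07 [ 0.707 -0.477] [ 0.713 -0.512] [ 0.706 -0.402]
0.08 [ 0.704 -0.474] [ 0.706 -0.486] [ 0.702 -0.4  ]
0.09 [ 0.701 -0.471] [ 0.699 -0.46 ] [ 0.699 -0.398]
0.1 [ 0.697 -0.469] [ 0.693 -0.435] [ 0.696 -0.396]
0.11 [ 0.694 -0.466] [ 0.686 -0.409] [ 0.693 -0.395]
0.12 [ 0.691 -0.463] [ 0.679 -0.383] [ 0.689 -0.393]
0.13 [ 0.687 -0.461] [ 0.673 -0.358] [ 0.686 -0.391]
0.14 [ 0.684 -0.458] [ 0.666 -0.332] [ 0.683 -0.389]
```

>>> drive_tool(
  moves=[
    {"x": 0,"y": 0,"z": 20,"rx": 0,"ry": 0,"rz": 0,"fingers": -0.2},
    {"x": 0,"y": 0,"z": 35,"rx": 0,"ry": 0,"rz": 0,"fingers": -0.2},
    {"x": 0,"y": 0,"z": 35,"rx": 0,"ry": 0,"rz": 0,"fingers": -0.2},
  ],
)

```text
time_s: 1.98
tool_pos: [0.5393, -0.3877, 0.0928]
tool_rot: [-179.7, 0.0, 48.5]
force: [-0.2, 0.4, 1.1]
grip_width: 0.0523
grasp_force: 0.0
```

```bash
python3 g.py .5403 -.3878 .06 48.5
```

```text
[0.7, 1.0, 32.8] [-0.0046, 0.0005, -0.0001]
```

>>> drive_tool(
  moves=[
    {"x": 0,"y": 0,"z": 20,"rx": 0,"ry": 0,"rz": 0,"fingers": -0.2},
    {"x": 0,"y": 0,"z": 34,"rx": 0,"ry": 0,"rz": 0,"fingers": -0.2},
    {"x": 0,"y": 0,"z": 34,"rx": 0,"ry": 0,"rz": 0,"fingers": -0.2},
    {"x": 0,"y": 0,"z": 34,"rx": 0,"ry": 0,"rz": 0,"fingers": 1},
    {"x": 0,"y": 0,"z": 34,"rx": 0,"ry": 0,"rz": 0,"fingers": 1},
    {"x": 0,"y": 0,"z": 34,"rx": 0,"ry": 0,"rz": 0,"fingers": 1},
    {"x": 0,"y": 0,"z": 34,"rx": 0,"ry": 0,"rz": 0,"fingers": 1},
  ],
  force=40,
)

```text
time_s: 2.85
tool_pos: [0.541, -0.3888, 0.0619]
tool_rot: [180.0, 0.0, 48.5]
force: [1.2, -0.8, 0.9]
grip_width: 0.0202
grasp_force: 3.6
```

```bash
python3 - <<'E'
from h import *
o=sensors.get_obs();print(o['tool_pos'],o['tool_rot'],o['force'])
E
python3 g.py .5760 -.1970 .12 38.7
```

```text
[ 0.54098817 -0.3887781   0.06188106] [1.79965447e+02 5.76802493e-03 4.84950587e+01] [ 1.22108792 -0.78985341  0.86351982]
[166.8, -100.8, -58.2] [0.0006, 0.0, 0.171]
```

>>> drive_tool(
  moves=[
    {"x": 0,"y": 0,"z": -20,"rx": 0,"ry": 0,"rz": 0,"fingers": 1},
    {"x": 0,"y": 0,"z": -45,"rx": 0,"ry": 0,"rz": 0,"fingers": 1},
    {"x": 0,"y": 0,"z": -70,"rx": 0,"ry": 0,"rz": 0,"fingers": 1},
    {"x": 20,"y": -12,"z": -70,"rx": 0,"ry": 0,"rz": 0.05,"fingers": 1},
    {"x": 50,"y": -30,"z": -70,"rx": 0,"ry": 0,"rz": 0.1,"fingers": 1},
    {"x": 85,"y": -51,"z": -70,"rx": 0,"ry": 0,"rz": 0.171,"fingers": 1},
    {"x": 120,"y": -72,"z": -70,"rx": 0,"ry": 0,"rz": 0.171,"fingers": 1},
    {"x": 150,"y": -90,"z": -70,"rx": 0,"ry": 0,"rz": 0.171,"fingers": 1},
    {"x": 166.6,"y": -99.8,"z": -70,"rx": 0,"ry": 0,"rz": 0.171,"fingers": 1},
    {"x": 166.6,"y": -99.8,"z": -70,"rx": 0,"ry": 0,"rz": 0.171,"fingers": 1},
    {"x": 166.6,"y": -99.8,"z": -70,"rx": 0,"ry": 0,"rz": 0.171,"fingers": 1},
  ],
  force=40,
)

```text
time_s: 4.22
tool_pos: [0.5761, -0.2001, 0.1317]
tool_rot: [179.9, 0.1, 38.6]
force: [-0.0, -0.3, -1.6]
grip_width: 0.0198
grasp_force: 39.9
```

Run:
```python
from h import *
s=cam('side');im=s['image']
o=sensors.get_obs();print(o['tool_pos'],o['tool_rot'],o['force'],o['grasp_force'])
for z in(.07,.118):print(proj(s,[.576,-.197,z]))
cv2.imwrite('pics/s2.png',cv2.resize(im[140:270,210:360],None,fx=4,fy=4,interpolation=cv2.INTER_CUBIC)[:,:,::-1])
```

```text
[ 0.57595805 -0.20031036  0.13153846] [1.79952650e+02 6.61435047e-02 3.85248467e+01] [ 0.05688827 -0.14947543 -3.1676631 ] 39.85193431377411
(np.float64(282.4159783196002), np.float64(214.7050495537868))
(np.float64(282.2444127174793), np.float64(194.5872374059112))
```

View pics/s2.png

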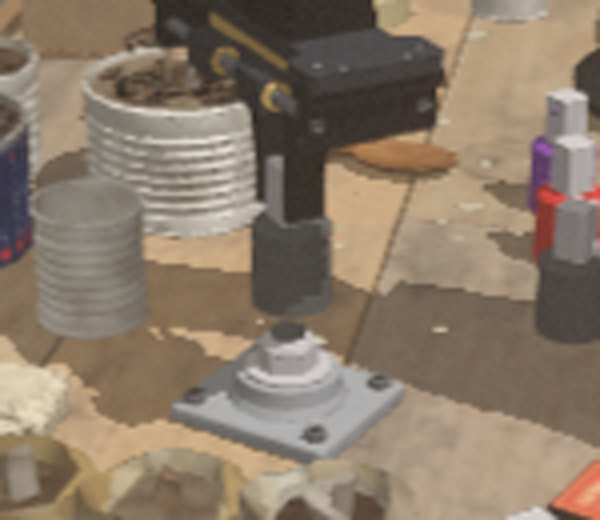

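>>> drive_tool(
  moves=[
    {"x": 0,"y": 0,"z": 20,"rx": 0,"ry": 0,"rz": 0,"fingers": 1},
    {"x": 0,"y": 0,"z": 20,"rx": 0,"ry": 0,"rz": 0,"fingers": 1},
    {"x": 0,"y": 0,"z": 20,"rx": 0,"ry": 0,"rz": 0,"fingers": 1},
    {"x": 0,"y": 0,"z": 20,"rx": 0,"ry": 0,"rz": 0,"fingers": 1},
  ],
)

```text
time_s: 4.78
tool_pos: [0.5767, -0.1978, 0.1118]
tool_rot: [180.0, -0.0, 38.7]
force: [-0.5, 0.7, -2.4]
grip_width: 0.0198
grasp_force: 39.9
```

```bash
python3 g.py .5760 -.197 .112 38.7
python3 - <<'E'
from h import *
print(sensors.get_obs()['tool_pos']);c=cam('top');print(sensors.get_obs()['tool_pos'])
E
```

```text
[-0.1, -1.1, -0.2] [0.0004, -0.0002, -0.0001]
[ 0.57673771 -0.19780295  0.11177499]
[ 0.57680807 -0.19777887  0.11187356]
```

>>> drive_tool(
  moves=[
    {"x": 0,"y": 0,"z": 3,"rx": 0,"ry": 0,"rz": 0,"fingers": 1},
    {"x": 0,"y": 0,"z": 6,"rx": 0,"ry": 0,"rz": 0,"fingers": 1},
    {"x": 0,"y": 0,"z": 8,"rx": 0,"ry": 0,"rz": 0,"fingers": 1},
    {"x": 0,"y": 0,"z": 10,"rx": 0,"ry": 0,"rz": 0,"fingers": 1},
    {"x": 0,"y": 0,"z": 10,"rx": 0,"ry": 0,"rz": 0,"fingers": 1},
  ],
)

```text
time_s: 5.45
tool_pos: [0.5778, -0.1982, 0.1034]
tool_rot: [179.8, -0.1, 38.7]
force: [0.7, -0.2, 5.5]
grip_width: 0.0201
grasp_force: 39.9
```

>>> drive_tool(
  moves=[
    {"x": 0,"y": 0,"z": 3,"rx": 0,"ry": 0,"rz": 0,"fingers": 1},
    {"x": 0,"y": 0,"z": 3,"rx": 0,"ry": 0,"rz": 0,"fingers": 1},
    {"x": 0,"y": 0,"z": 3,"rx": 0,"ry": 0,"rz": 0,"fingers": 1},
  ],
)

```text
time_s: 5.82
tool_pos: [0.578, -0.1982, 0.1014]
tool_rot: [179.8, -0.1, 38.7]
force: [-1.0, 0.3, 11.1]
grip_width: 0.0196
grasp_force: 39.9
```

>>> drive_tool(
  moves=[
    {"x": 0,"y": 0,"z": 0,"rx": 0,"ry": 0,"rz": -0.1,"fingers": 1},
    {"x": 0,"y": 0,"z": 0,"rx": 0,"ry": 0,"rz": -0.21,"fingers": 1},
    {"x": 0,"y": 0,"z": 0,"rx": 0,"ry": 0,"rz": -0.32,"fingers": 1},
    {"x": 0,"y": 0,"z": 0,"rx": 0,"ry": 0,"rz": -0.42,"fingers": 1},
    {"x": 0,"y": 0,"z": 0,"rx": 0,"ry": 0,"rz": -0.5236,"fingers": 1},
    {"x": 0,"y": 0,"z": 0,"rx": 0,"ry": 0,"rz": -0.5236,"fingers": 1},
    {"x": 0,"y": 0,"z": 0,"rx": 0,"ry": 0,"rz": -0.5236,"fingers": 1},
  ],
)

```text
time_s: 6.7
tool_pos: [0.5763, -0.1979, 0.0982]
tool_rot: [-180.0, 0.0, 68.6]
force: [0.7, 0.1, -3.3]
grip_width: 0.0197
grasp_force: 39.9
```

>>> drive_tool(
  moves=[
    {"x": 0,"y": 0,"z": 3,"rx": 0,"ry": 0,"rz": 0,"fingers": 1},
    {"x": 0,"y": 0,"z": 5,"rx": 0,"ry": 0,"rz": 0,"fingers": 1},
    {"x": 0,"y": 0,"z": 6,"rx": 0,"ry": 0,"rz": 0,"fingers": 1},
    {"x": 0,"y": 0,"z": 7,"rx": 0,"ry": 0,"rz": 0,"fingers": 1},
    {"x": 0,"y": 0,"z": 7,"rx": 0,"ry": 0,"rz": 0,"fingers": 1},
    {"x": 0,"y": 0,"z": 7,"rx": 0,"ry": 0,"rz": 0,"fingers": 1},
  ],
)

```text
time_s: 7.45
tool_pos: [0.5766, -0.1975, 0.0928]
tool_rot: [180.0, 0.0, 68.7]
force: [-2.7, 0.5, 5.0]
grip_width: 0.0199
grasp_force: 39.9
```

Run:
```python
from h import *
s=cam('side');im=s['image']
o=sensors.get_obs();print(o['tool_pos'],o['tool_rot'],o['force'],o['grasp_force'],o['joint_velocities'].max())
for z in(.031,.079):print([(v-k)*4 for v,k in zip(proj(s,[.576,-.197,z]),(210,140))])
cv2.imwrite('pics/s3.png',cv2.resize(im[140:270,210:360],None,fx=4,fy=4,interpolation=cv2.INTER_CUBIC)[:,:,::-1])
```

```text
[ 0.57662022 -0.19754907  0.09281076] [1.79989432e+02 1.50186623e-02 6.86929014e+01] [-2.53328098  0.94847727  5.55854733] 39.85852905549109 0.050594731482136016
[np.float64(290.2016447995318), np.float64(361.8746892924796)]
[np.float64(289.5373343850306), np.float64(283.9775353082305)]
```

View pics/s3.png

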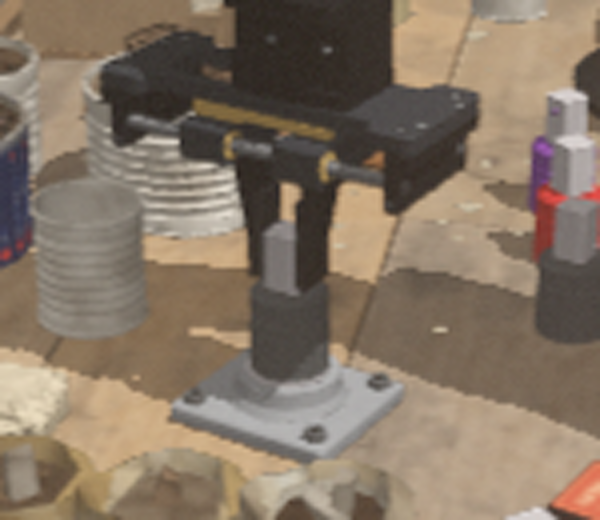

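The socket is fully home. Its lower edge sits on the washer at about (290,378) in the crop, the nut is hidden, it stands upright, and its TCP height of 0.0928 m matches the expected 0.093 m. The other two sockets have not been moved.

```bash
python3 -c "
from h import *
print(workorder.sign_off())"
```

```text
the job is handed in; nothing more can be done
None
```

The first socket I tried (A, the dark one furthest from the robot) fitted once turned 30°; it is fully home on the nut, upright and held by its square adapter at about 40 N. I never touched the other two sockets, tin, wax or matchbox; the job is handed in, with no verdict returned.

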